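Turn on the gas under the enamel mug

ROBOT

A 6-joint arm with a two-finger parallel gripper is mounted at the origin on the work surface. World frame = base frame: x ahead of the robot, y to its left, z up, the work surface at z = 0. Lengths are in m, angles in rad, forces in N, time in s.
With the tool pointing down it reaches from about 0.325 to 0.9 m from the base axis. Payload 6.1 kg.
Tool frame: the origin (TCP) lies midway between the tips of the shut fingers; the grasp point (between the pads) lies 19 mm behind it; z points along the fingers, y is the line along which they close (so a half turn about z gives the same grasp; the last joint's range is limited). The gripper opens to 85 mm and grips with 20 to 120 N. Pads are 22 mm wide; open, the fingers measure 114 mm over their backs; the gripper's body (76 mm by 85 mm) begins 54 mm behind the grasp point. The pads swing forward as they close: fully open they stand 13 mm farther back than shut.
Start: joints at [0.999, 0.22, 1.526, -0, 1.395, -0.126], TCP at [0.269, 0.564, 0.231] pointing down, gripper open.
Joint ranges: [-2.98, 2.98], [-0.91, 2.08], [0.09, 2.57], [-1.24, 4.39], [0.2, 2.65], [-2.68, 2.68]. Speed limits (rad/s): [2.57, 2.57, 3.01, 3.14, 3.14, 3.14].

INTERFACE

Orientations are given as a unit quaternion [x, y, z, w].
In Python, from rig import robot, grab_frame gives the robot as it stands.
- The arm moves only by the tool arm_command, never from a script. Its argument "increments" is one flat list of numbers, 7 for each row, row after row: the turn, a rotation vector about the tool's x, y, z in degrees, then the shift along the tool's x, y, z in mm, then the closure, from 0 (fully open) to 1 (shut). In form: [ax, ay, az, x, y, z, jaw, ax, ay, az, x, y, z, jaw, ...]. A call has 1 to 12 rows; each row is the pose to reach, as a shift and turn from the pose commanded when the call began, along the tool's axes at that moment; what a row does not reach only later rows make up. A row lasts 1/12 s, in which the tool goes at most 41.7 mm and 7.16 degrees, less where a joint would pass 70% of its speed; a pose out of reach is approached as far as the arm can. A call with a gripper value outside its range is refused whole. The fingers move at their own pace and stop on an object; "grip_force" is the grip in N (left out, the last holds). Time passes only in rows, so rows that repeat a pose let the fingers close. It gives the time, the measured TCP pose, the force, the opening and the grip force at its end, in the units of the state.
- robot.state(): the state, without advancing time (a new reading comes with each control period).
- grab_frame(name): name is "scene" or "side" or "wrist"; returns a dict with "color" (480x640x3 uint8, red, green, blue), "camera_matrix" (3x3 intrinsics, pixels), "k1" (the pictures are not rectified: a ray, as slopes to the right and down, at radius r is drawn at 1 + k1 r^2 times it, then the intrinsics apply), "pose" (4x4, takes a point from camera to world coordinates). Camera axes: x right, y down, z forward; pixel columns grow to the right and rows downward; lengths in m; the calibration is good to about 2 mm. A picture is of the moment at which its call begins. There is no depth.
- robot.job_done(): hands the job in; it is judged then, once.
The state is a dict: "clock": time; "qpos": joint angles; "joint_vel": joint speeds; "tau": joint torques, N m; "eef_pos": TCP position; "orientation": TCP orientation; "ft_force": force on the tool from outside, world axes, zero at the start; "wrist_torque": the same for the moment, N m; "finger_gap": opening from 0.0 (shut) to 1.0 (fully open); "grasp_force": force on a finger pad.
Only numpy, scipy, OpenCV 4.12 (cv2) and the standard library are available. Lean on these libraries where they do the work, as an engineer would, in place of code of your own. Each camera call takes 0.05 s, during which the arm holds its last target. There are 200 camera calls.

TASK

On the two-burner hob, turn on the burner that the blue enamel mug stands on: push that burner's own knob down against its spring, turn it anticlockwise past the safety stop until its white pointer line points to the red dot, then let go so that it springs back up. Leave the other knob off and untouched, and do not disturb the mug or the steel plate on the other burner.

Things in the scene. Friction and masses are not known exactly. Their poses are not given: they have to be found in the camera images.
- left_grip (a point): On the axis of the left knob (+y side), 89 mm above the counter. Black bar grip 46 mm long, 14 thick, 31 tall on a round skirt 50 mm across. Point is 12 mm below the bar's top, 18 above the skirt's upper face (itself 16 above the hob's top). x: along the bar to its white-pointer end; z up; moves with the knob. Pushes straight down 8 mm on a spring (3.5 to 7.5 N). 65 mm clear around the axis.
- right_grip (a point): On the axis of the right knob (-y side), 89 mm above the counter. Black bar grip 46 mm long, 14 thick, 31 tall on a round skirt 50 mm across. Point is 12 mm below the bar's top, 18 above the skirt's upper face (itself 16 above the hob's top). x: along the bar to its white-pointer end; z up; moves with the knob. Pushes straight down 8 mm on a spring (3.5 to 7.5 N). 65 mm clear around the axis.
- left_knob (a joint): Turn of the left knob, rad, anticlockwise from above positive. 0 = off, pointer at the small white dot (towards the burner). 1.31 (75 deg) = on, pointer at the larger red dot on the hob, 36 mm from the axis. Loose from 0 to 0.25, where a safety stop blocks it unless held 4 mm or more down (use 6 to 8) until past 0.9. Beyond, it turns freely to a hard end at 1.9 and stays where left.
- right_knob (a joint): Turn of the right knob, rad, anticlockwise from above positive. 0 = off, pointer at the small white dot (towards the burner). 1.31 (75 deg) = on, pointer at the larger red dot on the hob, 36 mm from the axis. Loose from 0 to 0.25, where a safety stop blocks it unless held 4 mm or more down (use 6 to 8) until past 0.9. Beyond, it turns freely to a hard end at 1.9 and stays where left.
- mug_center (a point): Centre (half-way up) of the blue enamel mug, 84 mm across, 80 tall, z up, handle along its +y, away from the knobs. It stands on one burner of the steel hob (300 x 460 mm, top at 55 mm, pan supports at 77 mm above the counter). Knobs are 220 mm apart along the edge nearest the robot; each burner's centre lies 158 mm straight behind its own knob, so the mug's knob is the nearer one.
- plate_mid (a point): centre of the underside of the stainless plate, 170 mm in diameter and 18 mm tall, that lies on the pan supports of the other burner, z up. It stays there.
Not all that is in view belongs to the job. Of the things that look like the part that bears mug_center, the smallest one is meant.

How it is judged:
By the outcome, as a careful person would: the job done as asked, in the order asked, and still so for the second after the job is handed in, with the robot touching nothing.
It also fails if it takes over 32 s, if anything falls off the work surface, if the arm or the gripper's body presses on something with over 40 N, if the wrist force passes 120 N, or if a joint passes its speed limit or range.

## Working session

There is one attempt and no reset: what is moved stays moved. The work goes in short steps, Python scripts to look and compute and a tool call to move; the robot and the scene stay as the last step left them, time stands still between calls to the robot, and variables do not carry over. Pictures are saved under pics/ and viewed, at most 10 in all, crops included, and the job is handed in when it is done.

Besides the shell and the picture viewer there is one more tool, called as name(argument=value, ...) on one line, values as JSON. arm_command: Moves the arm, as the interface text tells. Its arguments: {"type":"object","properties":{"increments":{"type":"array"},"grip_force":{"type":"number"}},"required":["increments"]}

```bash
mkdir -p pics; ls
cat > h.py <<'E'
import numpy as np,cv2
from rig import robot,grab_frame
def ray(f,u,v):
    K=np.array(f["camera_matrix"]);k=f["k1"]
    d=np.array([(u-K[0,2])/K[0,0],(v-K[1,2])/K[1,1]]);s=d.copy()
    for _ in range(20): s=d/(1+k*(s@s))
    T=np.array(f["pose"]);return T[:3,3],T[:3,:3]@np.array([s[0],s[1],1])
def onz(f,u,v,z):
    o,d=ray(f,u,v);return o+d*(z-o[2])/d[2]
def save(f,n): cv2.imwrite(f"pics/{n}.png",f["color"][:,:,::-1])
E
python3 - <<'E'
from h import *
for n in("scene","side"):
    f=grab_frame(n);save(f,n+"0");np.save(n+"0.npy",f,allow_pickle=True)
    print(n,np.round(f["pose"],3).tolist())
print(robot.state())
E
```

```text
pics
scene [[0.634, 0.549, -0.545, 0.967], [0.773, -0.429, 0.467, -0.286], [0.022, -0.717, -0.696, 0.702], [0.0, 0.0, 0.0, 1.0]]
side [[0.795, -0.459, 0.397, 0.195], [-0.607, -0.597, 0.525, -0.338], [-0.004, -0.658, -0.753, 0.7], [0.0, 0.0, 0.0, 1.0]]
{'clock': 0.1, 'qpos': array([ 9.98850241e-01,  2.21161882e-01,  1.52746432e+00,  1.63633280e-05,
        1.39467721e+00, -1.26106808e-01]), 'joint_vel': array([ 1.08667101e-03, -8.50606733e-04, -4.74235573e-03, -3.94933093e-04,
        5.68101711e-05,  4.14147136e-04]), 'tau': array([ 9.75164367e-04, -4.98241246e+01, -3.90547800e+01, -3.55400252e-04,
        5.68140065e-03, -2.25181554e-05]), 'eef_pos': array([0.26922775, 0.56346303, 0.2303167 ]), 'orientation': array([ 2.21079281e-01,  9.75255464e-01, -8.01050234e-04, -3.00093326e-04]), 'ft_force': array([ 0.30428383, -0.3777908 , -0.28308889]), 'wrist_torque': array([ 1.97686518e-02,  5.49663910e-02, -6.55170944e-05]), 'grasp_force': 0.0, 'finger_gap': 1.0037148169822323}
```

View pics/scene0.png

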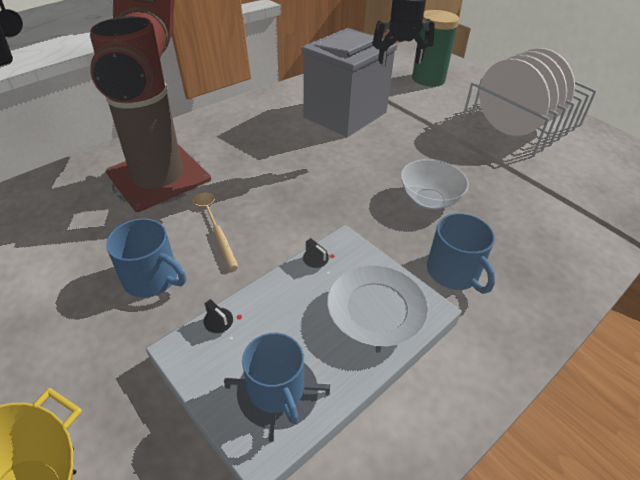

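View pics/side0.png

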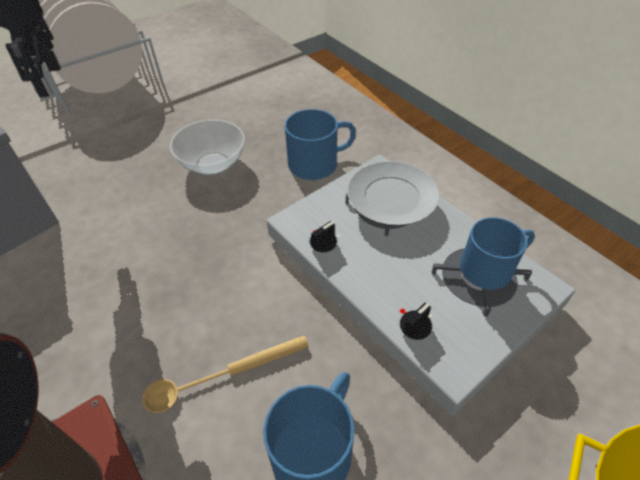

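The mug stands on the hob's -y burner (scene 273,372; side 493,252). Its knob is at scene (217,318), side (416,323), with a red dot beside each knob at scene (239,317) and (332,256). The plate is on the other burner.

Run:
```python
from h import *
F={n:np.load(n+"0.npy",allow_pickle=True).item() for n in("scene","side")}
for n,f in F.items():
    hsv=cv2.cvtColor(f["color"],cv2.COLOR_RGB2HSV)
    m=((hsv[...,0]<8)|(hsv[...,0]>172))&(hsv[...,1]>150)&(hsv[...,2]>110)
    _,_,st,c=cv2.connectedComponentsWithStats(m.astype(np.uint8))
    for s,p in zip(st[1:],c[1:]):
        if 5<=s[4]<150: print(n,"red",s[4],p.round(1),onz(f,*p,.055).round(4))
    m=cv2.inRange(hsv,(0,0,0),(180,255,45))
    _,_,st,c=cv2.connectedComponentsWithStats(m)
    for s,p in zip(st[1:],c[1:]):
        if 150<s[4]<900: print(n,"blk",s[4],p.round(1),onz(f,*p,.08).round(4))
    m=cv2.inRange(hsv,(100,90,30),(125,255,255))
    _,_,st,c=cv2.connectedComponentsWithStats(m)
    for s,p in zip(st[1:],c[1:]):
        if 1000<s[4]: print(n,"blue",s[4],p.round(1),onz(f,*p,.117).round(4))
a,b=F["scene"]["color"][285:355,185:265],F["side"]["color"][285:355,375:455]
cv2.imwrite("pics/crop.png",cv2.resize(np.hstack([a,b]),None,fx=5,fy=5,interpolation=2)[:,:,::-1])
```

```text
scene red 6 [332.  255.5] [0.5258 0.1348 0.055 ]
scene red 13 [238.8 316.6] [ 0.5361 -0.086   0.055 ]
scene blk 785 [ 7.5 31.8] [-1.2085 -0.1086  0.08  ]
scene blk 730 [119.9  26.3] [-0.9061  0.2678  0.08  ]
scene blk 309 [212.7 321. ] [ 0.5337 -0.1324  0.08  ]
scene blue 1725 [464.7 246.3] [0.7019 0.3016 0.117 ]
scene blue 4246 [143.4 257.5] [ 0.3674 -0.1703  0.117 ]
scene blue 3672 [273.6 376.4] [ 0.6942 -0.1225  0.117 ]
side red 18 [402.2 310.7] [ 0.5365 -0.0873  0.055 ]
side blk 471 [323.5 239.7] [0.5144 0.0902 0.08  ]
side blk 663 [416.  324.7] [ 0.5228 -0.1272  0.08  ]
side blue 3254 [313.2 143. ] [0.6316 0.2776 0.117 ]
side blue 3564 [493.4 252.3] [ 0.6926 -0.12    0.117 ]
side blue 7441 [310.5 433. ] [ 0.2983 -0.169   0.117 ]
```

View pics/crop.png

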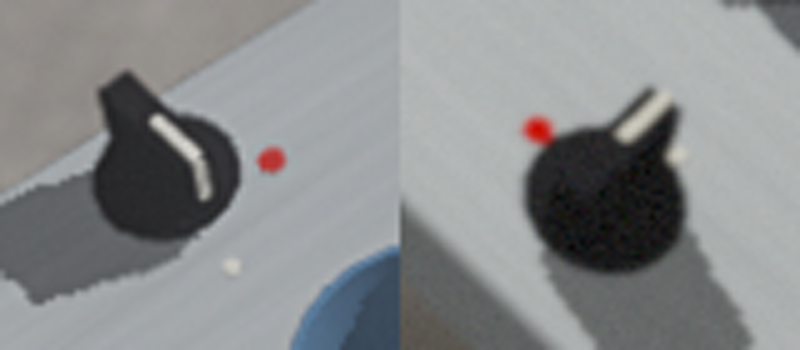

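Run:
```python
from h import *
F={n:np.load(n+"0.npy",allow_pickle=True).item() for n in("scene","side")}
s,d=F["scene"],F["side"]
print("white dot",onz(s,231.2,338.4,.055),onz(d,430.4,316,.055))
P=lambda f,x,y,x0:(x0[0]+x/5,x0[1]+y/5)
for f,pts,x0 in((s,[(155,118),(200,160)],(185,285)),(d,[(217,137),(267,97)],(375,285))):
    q=[onz(f,*P(f,*p,x0),.101) for p in pts];v=q[1]-q[0];print("line",q,np.degrees(np.arctan2(v[1],v[0])))
print("grinder base",[onz(s,*p,0).round(3) for p in((107,170),(140,207),(210,178))], "box",[onz(s,*p,0).round(3) for p in((305,118),(348,130),(390,100))])
p=s["pose"]; st=robot.state(); R=cv2.Rodrigues(np.array([0,0,0.]))[0]
from scipy.spatial.transform import Rotation as Ro
R=Ro.from_quat(st["orientation"]).as_matrix(); print(R.round(3))
print(R.T@(np.array([.5286,-.1218,.2])-st["eef_pos"])*1000)
```

```text
white dot [ 0.56557835 -0.11982533  0.055     ] [ 0.56493878 -0.121285    0.055     ]
line [array([ 0.53057333, -0.12090259,  0.101     ]), array([ 0.55382836, -0.11804957,  0.101     ])] 6.994336251482804
line [array([ 0.5289888, -0.1216871,  0.101    ]), array([ 0.55064255, -0.12079428,  0.101     ])] 2.3610751906986387
grinder base [array([-0.108, -0.094,  0.   ]), array([ 0.089, -0.085,  0.   ]), array([0.093, 0.103, 0.   ])] box [array([0.006, 0.479, 0.   ]), array([0.136, 0.537, 0.   ]), array([0.08 , 0.774, 0.   ])]
[[-0.902  0.431 -0.001]
 [ 0.431  0.902 -0.001]
 [ 0.    -0.002 -1.   ]]
[-529.52280959 -506.37911787   31.05273891]
```

arm_command(increments=[0,0,80,-265,-253,15,0,0,0,80,-265,-253,15,0,0,0,80,-265,-253,15,0,0,0,80,-265,-253,15,0,0,0,80,-265,-253,15,0,0,0,80,-265,-253,15,0,0,0,80,-265,-253,15,0,0,0,80,-265,-253,15,0,0,0,80,-265,-253,15,0,0,0,80,-265,-253,15,0,0,0,80,-265,-253,15,0,0,0,80,-265,-253,15,0])

```text
clock: 1.1
eef_pos: [0.3996, 0.2204, 0.216]
orientation: [0.798, 0.602, -0.0, -0.0]
ft_force: [0.1, 0.5, 0.2]
finger_gap: 0.999
grasp_force: 0.0
```

```bash
cat >> h.py <<'E'
from scipy.spatial.transform import Rotation as Ro
def plan(p,yaw):
    """shift mm, turn deg in tool axes to reach p with tool x at yaw (deg), pointing down"""
    st=robot.state();R=Ro.from_quat(st["orientation"]);c,s=np.cos(np.radians(yaw)),np.sin(np.radians(yaw))
    G=Ro.from_matrix(np.array([[c,s,0],[s,-c,0],[0,0,-1.]]))
    print("clock",st["clock"],"tcp",st["eef_pos"].round(4),"q",st["qpos"].round(2),"gap",st["finger_gap"],"F",st["ft_force"].round(1))
    print("turn",np.degrees((R.inv()*G).as_rotvec()).round(2),"shift",(R.inv().apply(np.array(p)-st["eef_pos"])*1000).round(1))
E
python3 -c "
from h import *
plan([.529,-.1215,.2],2.7)"
```

```text
clock 1.1 tcp [0.3996 0.2204 0.216 ] q [ 0.33 -0.18  1.96  0.    1.36  0.61] gap 0.9987211479573527 F [0.1 0.5 0.2]
turn [-2.000e-02  3.000e-02  7.136e+01] shift [-293.3  218.3   16. ]
```

arm_command(increments=[0,0,71.4,-293,218,16,0,0,0,71.4,-293,218,16,0,0,0,71.4,-293,218,16,0,0,0,71.4,-293,218,16,0,0,0,71.4,-293,218,16,0,0,0,71.4,-293,218,16,0,0,0,71.4,-293,218,16,0,0,0,71.4,-293,218,16,0,0,0,71.4,-293,218,16,0,0,0,71.4,-293,218,16,0,0,0,71.4,-293,218,16,0,0,0,71.4,-293,218,16,0])

```text
clock: 2.1
eef_pos: [0.5307, -0.1189, 0.1997]
orientation: [1.0, 0.029, -0.001, -0.0]
ft_force: [-0.0, 0.9, 0.1]
finger_gap: 0.998
grasp_force: 0.0
```

```bash
python3 -c "
from h import *
f=grab_frame('wrist');save(f,'w1');np.save('w1.npy',f,allow_pickle=True)
plan([.529,-.1215,.2],2.7)"
```

```text
clock 2.15 tcp [ 0.5307 -0.1184  0.1999] q [-0.36  0.05  1.77  0.    1.32  1.15] gap 0.9997302015672822 F [ 0.3  0.9 -0.4]
turn [-0.04  0.05  0.72] shift [-1.9  3.  -0.1]
```

View pics/w1.png

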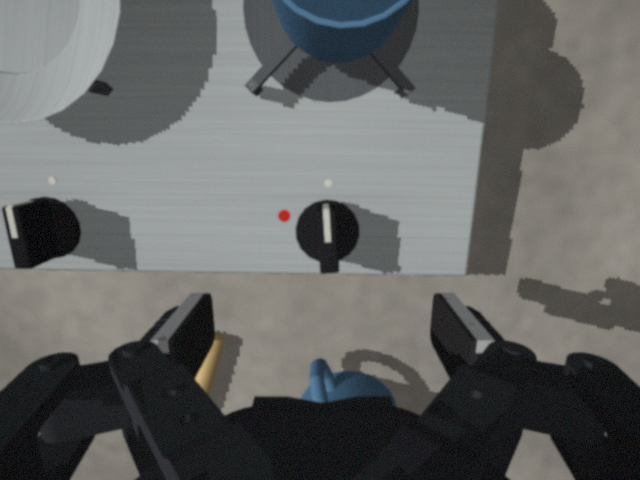

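The wrist view shows the target knob with its pointer line from about (325,205) to (328,241), the white dot at (328,184) and the red dot at (284,216). The mug is at the top, on the same burner.

```bash
python3 -c "
from h import *
f=np.load('w1.npy',allow_pickle=True).item()
r=onz(f,284,216,.055);w=onz(f,328,183.5,.055);a,b=onz(f,325.5,205,.101),onz(f,327.5,241,.101)
c=onz(f,327.5,231.5,.065)
print('red',r,'white',w,'line',a,b,np.degrees(np.arctan2(*(a-b)[1::-1])),'skirt',c)
hsv=cv2.cvtColor(f['color'],cv2.COLOR_RGB2HSV)[195:280,290:370]
m=cv2.inRange(hsv,(0,0,0),(180,255,60));ys,xs=np.nonzero(m);print(xs.min()+290,xs.max()+290,ys.min()+195,ys.max()+195)
m=cv2.inRange(hsv,(0,0,150),(180,60,255))[8:55,20:50];print(cv2.fitLine(cv2.findNonZero(m),2,0,.01,.01).ravel())
d=w-r;print(np.linalg.norm(d), 2*36*np.sin(np.radians(37.5)))
"
```

```text
red [ 0.53703242 -0.08849306  0.055     ] white [ 0.56497051 -0.12196157  0.055     ] line [ 0.55598323 -0.12016629  0.101     ] [ 0.53124115 -0.12307488  0.101     ] 6.70470605944422 skirt [ 0.52886707 -0.123728    0.065     ]
297 358 201 272
[ 0.07028426  0.997527   16.472082   21.786802  ]
0.043596770576440916 43.830822888627885
```

```bash
python3 -c "
from h import *
plan([.529,-.1225,.075],6)"
```

```text
clock 2.15 tcp [ 0.5307 -0.1184  0.1999] q [-0.36  0.05  1.77  0.    1.32  1.15] gap 0.9997302015672822 F [ 0.3  0.9 -0.4]
turn [-0.04  0.05 -2.58] shift [ -1.8   4.1 124.9]
```

arm_command(increments=[0,0,-2.6,-1.8,4,30,0.4,0,0,-2.6,-1.8,4,60,0.4,0,0,-2.6,-1.8,4,85,0.4,0,0,-2.6,-1.8,4,85,0.4,0,0,-2.6,-1.8,4,85,0.4,0,0,-2.6,-1.8,4,85,0.4], grip_force=50)

```text
clock: 2.65
eef_pos: [0.5304, -0.1229, 0.117]
orientation: [0.999, 0.051, 0.001, 0.0]
ft_force: [0.4, 0.0, 0.2]
finger_gap: 0.602
grasp_force: 0.0
```

```bash
python3 -c "
from h import *
plan([.529,-.1225,.075],6)"
```

```text
clock 2.65 tcp [ 0.5304 -0.1229  0.117 ] q [-0.37  0.14  1.84  0.    1.16  1.1 ] gap 0.6020242021890968 F [0.4 0.  0.2]
turn [ 0.05 -0.1  -0.17] shift [-1.4 -0.6 42. ]
```

Aligned. Now I'll descend and close.

arm_command(increments=[0,0,0,-1.4,0,15,0.4,0,0,0,-1.4,0,30,0.4,0,0,0,-1.4,0,41,0.4,0,0,0,-1.4,0,41,0.4,0,0,0,-1.4,0,41,0.7,0,0,0,-1.4,0,41,1,0,0,0,-1.4,0,41,1,0,0,0,-1.4,0,41,1,0,0,0,-1.4,0,41,1,0,0,0,-1.4,0,41,1,0,0,0,-1.4,0,41,1], grip_force=50)

```text
clock: 3.57
eef_pos: [0.5291, -0.123, 0.0753]
orientation: [0.999, 0.049, 0.001, -0.0]
ft_force: [1.7, 4.6, 3.3]
finger_gap: 0.157
grasp_force: 52.0
```

```bash
python3 -c "
from h import *
plan([.529,-.1225,.067],6)
f=grab_frame('wrist');g=grab_frame('side')
cv2.imwrite('pics/g1.png',np.hstack([cv2.resize(f['color'],(400,300)),cv2.resize(g['color'][220:400,320:560],(400,300))])[:,:,::-1])"
```

```text
clock 3.5667 tcp [ 0.5291 -0.123   0.0753] q [-0.37  0.19  1.87  0.    1.08  1.1 ] gap 0.15672906085152793 F [1.7 4.6 3.3]
turn [-0.02 -0.13 -0.33] shift [-0.  -0.5  8.3]
```

View pics/g1.png

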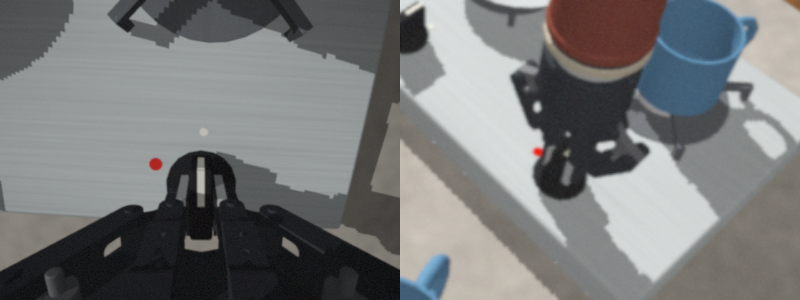

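Gripped: the gap is 13.3 mm on the 14 mm bar, with both pads on it. Next I push down 7 mm.

arm_command(increments=[0,0,0,0,0,4,1,0,0,0,0,0,7,1,0,0,0,0,0,7,1,0,0,0,0,0,7,1], grip_force=60)

```text
clock: 4.0
eef_pos: [0.5291, -0.123, 0.0686]
orientation: [0.999, 0.049, 0.001, -0.0]
ft_force: [-0.2, 5.6, 6.5]
finger_gap: 0.149
grasp_force: 61.4
```

arm_command(increments=[0,0,-6,0,0,0,1,0,0,-12,0,0,0,1,0,0,-18,0,0,0,1,0,0,-24,0,0,0,1,0,0,-30,0,0,0,1,0,0,-36,0,0,0,1,0,0,-42,0,0,0,1,0,0,-48,0,0,0,1,0,0,-54,0,0,0,1,0,0,-60,0,0,0,1,0,0,-66,0,0,0,1,0,0,-72,0,0,0,1])

```text
clock: 5.0
eef_pos: [0.5286, -0.1222, 0.0684]
orientation: [0.777, 0.629, 0.001, -0.001]
ft_force: [-1.5, 7.8, 6.4]
finger_gap: 0.146
grasp_force: 61.2
```

arm_command(increments=[0,0,0,0,0,0,1,0,0,0,0,0,0,1,0,0,0,0,0,0,1])

```text
clock: 5.25
eef_pos: [0.5286, -0.1222, 0.0684]
orientation: [0.779, 0.627, 0.001, -0.0]
ft_force: [-0.9, 7.3, 6.9]
finger_gap: 0.152
grasp_force: 61.3
```

```bash
python3 -c "
from h import *
plan([.529,-.1225,.075],77.5)
print(robot.state()['wrist_torque'])
f=grab_frame('wrist');save(f,'g2')"
```

```text
clock 5.25 tcp [ 0.5286 -0.1222  0.0684] q [-0.37  0.2   1.87  0.    1.06 -0.16] gap 0.15218724965121339 F [-0.9  7.3  6.9]
turn [ 0.03 -0.12  0.17] shift [-0.2  0.4 -6.6]
[1.40602229 0.04427387 0.06662675]
```

View pics/g2.png

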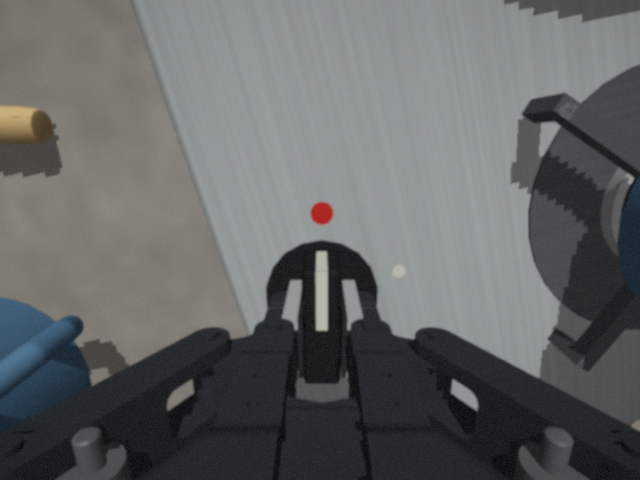

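The pointer (x≈321) lines up with the red dot (321,213). Now I let go and rise.

arm_command(increments=[0,0,0,0,0,0,0.6,0,0,0,0,0,0,0.4,0,0,0,0,0,0,0.4,0,0,0,0,0,0,0.4,0,0,0,0,0,0,0.4,0,0,0,0,0,-15,0.4,0,0,0,0,0,-40,0.4,0,0,0,0,0,-70,0.4,0,0,0,0,0,-105,0.4,0,0,0,0,0,-130,0.4,0,0,0,0,0,-130,0.4,0,0,0,0,0,-130,0.4])

```text
clock: 6.3
eef_pos: [0.5288, -0.1241, 0.1989]
orientation: [0.779, 0.627, 0.001, 0.001]
ft_force: [0.6, -0.2, -0.8]
finger_gap: 0.601
grasp_force: 0.0
```

```bash
python3 -c "
from h import *
plan([.529,-.1225,.2],77.5)
f=grab_frame('wrist');save(f,'e1')
hsv=cv2.cvtColor(f['color'],cv2.COLOR_RGB2HSV)
m=((hsv[...,0]<8)|(hsv[...,0]>172))&(hsv[...,1]>150)&(hsv[...,2]>110)
ys,xs=np.nonzero(m);r=onz(f,xs.mean(),ys.mean(),.055);print('red',xs.mean(),ys.mean(),r,np.degrees(np.arctan2(r[1]+.1225,r[0]-.529)))
"
```

```text
clock 6.3 tcp [ 0.5288 -0.1241  0.1989] q [-0.38  0.05  1.78 -0.    1.31 -0.16] gap 0.6012743332806111 F [ 0.6 -0.2 -0.8]
turn [0.17 0.04 0.15] shift [ 1.6 -0.2 -1.1]
red 320.425 177.7875 [ 0.53732041 -0.08789128  0.055     ] 76.4818643481734
```

View pics/e1.png

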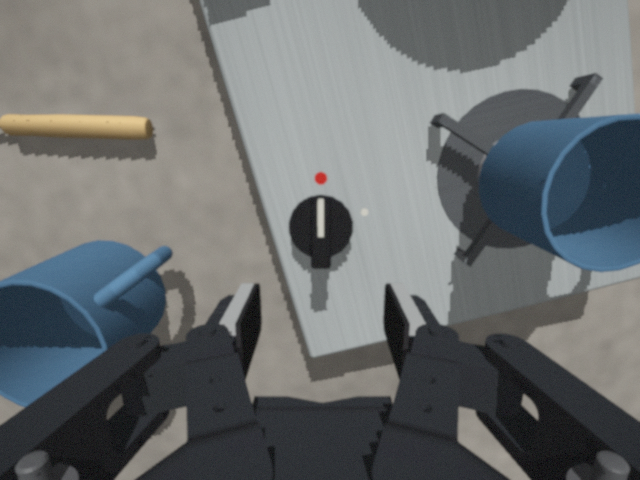

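The pointer line (x≈320.5) points at the red dot (320,178). The knob is free and back up, the mug is still on its burner, and the gripper is clear.

```bash
python3 -c "
from rig import robot
print(robot.job_done())"
```

```text
the job is handed in; nothing more can be done
None
```

I turned on the mug's burner (right knob): pushed down 7 mm, turned until its pointer lined up with the red dot, and released; the mug, plate and left knob were not touched, and I handed the job in at about 6.4 s.

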